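# Draw the plug gauge to its groove and hold it

### The job

Three plug gauges stand fully home in the bores of the loose aluminium gauge block. Take the one with the long handle and pull it straight up until the whole dark groove round its shank shows above the block's top, with its end still well inside the bore, and hold it there, upright and still and not forced against the bore, for inspection: finish while holding it. Do not pull it right out, do not drag, tip or lift the block, and leave the two short gauges and the small parts nearby as they are.

Things in the scene. Friction and masses are not known exactly. Their poses are not given: they have to be found in the camera images.
- gauge_block: loose aluminium block, 56 x 170 x 70 mm (x, y, z), 1.6 kg, standing on the bench; origin at the centre of its underside, z up, y along the row of three vertical bores, 52 mm apart (at y = -52, 0 and +52 mm, x = 0), 15 mm across and 66 mm deep from the top face at z = 70 mm. Which gauge stands in which bore varies.
- gauge_long_handle (a point): steel plug gauge to pull, the long-handled one, about 0.18 kg, free to slide in its bore: its weight alone keeps it down, let go it drops back. Round handle 18 mm across, 62 mm tall, on a collar 28 mm across, 4 mm thick that rests on the block's top when home. Point: centre of the handle, 35 mm above the block's top when home; z up its axis. Grip the handle from above, closing across the row of bores.
- gauge_long_groove (a point): point on the long gauge's axis at the lower edge of the dark groove (6 mm high) round its shank; z up the axis. The shank is 14 mm across and reaches 62 mm below the block's top when home; this point is then 30 mm below the top and 32 mm above the shank's end. A lift of 30 mm brings it level with the block's top.
- gauge_short_a_handle (a point): steel plug gauge with a short handle, to be left: handle 20 mm across, 34 mm tall, on the same collar and shank as the long one. Point: centre of its handle, 21 mm above the block's top when home.
- gauge_short_b_handle (a point): the second short plug gauge, same sizes as the first, to be left. Point: centre of its handle, 21 mm above the block's top when home.
- sleeve: plain steel bushing, 29 mm across, 34 mm tall, standing loose near the block on the robot's side, to be left; origin at the centre of its underside. On that side, to the right, is the fixed monitor, to be kept clear of (m, base frame): panel x 0.21 to 0.29, y -0.65 to -0.02, z 0.15 to 0.53, on a low V foot
- flanged_part: flanged turned steel part, 42 mm across, 30 mm tall, standing loose near the block, to be left; origin at the centre of its underside
- eye_loupe: black eye loupe, 37 mm across, 32 mm tall, loose, to be left; origin at the centre of its underside. It stands before the fixed laser column, to be kept clear of (m, base frame): base x 0.42 to 0.70, y 0.10 to 0.37, z to 0.13; upright x 0.47 to 0.66, y 0.18 to 0.30, z to 1.0; hand wheel x 0.55 to 0.67, down to y 0.12, z 0.13 to 0.25; head overhead left, y > 0.6, z > 0.58.
Things that resemble listed ones, but are neither listed nor needed, are in the scene too. Of the things shaped like the gauge_block, the aluminium one is meant. Leave any blue or green look-alike of the part that bears gauge_long_handle alone.

How it is judged:
By the outcome, as a careful person would: the job done as asked, in the order asked, and still so for the second after the job is handed in, while the arm keeps its last pose, push and grip.
It also fails if it takes over 34 s, if anything falls off the work surface, if the arm or the gripper's body presses on something with over 40 N, if the wrist force passes 120 N, or if a joint passes its speed limit or range.

### The arm

A 6-joint arm with a two-finger parallel gripper is mounted at the origin on the work surface; the furniture and walls round the work are solid. World frame = base frame: x ahead of the robot, y to its left, z up, the work surface at z = 0. Lengths are in m, angles in rad, forces in N, time in s.
With the tool pointing down it reaches from about 0.35 to 0.775 m from the base axis. Payload 5.5 kg.
Tool frame: the origin (TCP) lies midway between the tips of the shut fingers; the grasp point (between the pads) lies 19 mm behind it (env.tcp_to_grasp is the distance from the TCP to the grasp point, in m); z points along the fingers, y is the direction in which the jaws open and shut (so a half turn about z gives the same grasp; the last joint's range is limited). The gripper opens to 85 mm and grips with 20 to 120 N. Pads are 22 mm wide; open, the fingers measure 114 mm over their backs; the gripper's body (76 mm by 85 mm) begins 54 mm behind the grasp point. The pads swing forward as they close: fully open they stand 13 mm farther back than shut.
Start: joints at [0.976, 0.313, 0.046, 1.304, 0, 1.431], TCP at [0.253, 0.517, 0.231] pointing down, gripper open.
Joint ranges: [-2.76, 2.76], [-0.86, 1.69], [-1.03, 1.26], [-2.2, 2.34], [-1.47, 1.5], [-3.14, 3.14]. Speed limits (rad/s): [2.57, 2.57, 3.14, 3.14, 3.14, 3.14].

### API

Orientations are given as a unit quaternion [w, x, y, z].
In Python, from workcell import get_state, viewer, hand_in, finder, env gives the robot as it stands.
- The arm moves only by the tool arm_command, never from a script. Its argument "motion" is a list of rows, each an object of numbers: "x", "y", "z": the shift along the tool's x, y, z in mm; "rx", "ry", "rz": the turn, a rotation vector about the tool's x, y, z in degrees; "hand": the closure, from -1 (fully open) to 1 (shut). A call has 1 to 10 rows; each row is the pose to reach, as a shift and turn from the pose commanded when the call began, along the tool's axes at that moment; what a row does not reach only later rows make up. A row lasts 1/8 s, in which the tool goes at most 62.5 mm and 10.7 degrees, less where a joint would pass 70% of its speed; a pose out of reach is approached as far as the arm can. A call with a gripper value outside its range is refused whole. The fingers move at their own pace and stop on an object; "force" is the grip in N (left out, the last holds). Time passes only in rows, so rows that repeat a pose let the fingers close. It gives the time, the measured TCP pose, the force and the opening at its end, in the units of the state.
- get_state(): the state, without advancing time (a new reading comes with each control period).
- viewer.read_camera(name): name is "scene" or "top" or "wrist"; returns a dict with "image" (420x560x3 uint8, red, green, blue), "z_map" (420x560 float32, m along the optical axis (not along the pixel's ray), 0 where there is no reading), "intrinsics" (3x3 intrinsics, pixels), "rvec" (rotation vector, rad) and "tvec" (3), from world to camera coordinates, as OpenCV has them. Camera axes: x right, y down, z forward; pixel columns grow to the right and rows downward; lengths in m; the calibration is good to about 2 mm. A picture is of the moment at which its call begins.
- hand_in(): hands the job in, once; it reports no verdict.
Trained networks look in a picture, given as the dict that the camera call returned (one of the last four; its "shot" number tells which), for a name from the list of things; names that differ only in an ending like _2 or _b are one class to them, and where a whole thing is asked for, a point or a joint stands for the part that bears it (a point fixed in the world has none). Each returns a list of dicts, best first, with "score" (0 to 1); they miss things now and then, are a little off and sometimes report something else, mostly with a low value. They report only what shows in the picture. A call takes as long as a camera call. They do not tell look-alikes from the thing itself.
- finder.find_in(picture, query): "at" ([column, row] in pixels, amid what is visible of it).
- finder.masks_of(picture, query): "region" (420x560 bool, what is visible of it) and "at" ([column, row] in pixels, amid what is visible of it).
The state is a dict: "clock": time; "joint_pos": joint angles; "qvel": joint speeds; "tau": joint torques, N m; "tcp_pos": TCP position; "orientation": TCP orientation; "wrist_force": force on the tool from outside, world axes, zero at the start; "ft_torque": the same for the moment, N m; "finger_gap": finger opening in m.
Only numpy, scipy, OpenCV 4.12 (cv2) and the standard library are available. Lean on these libraries where they do the work, as an engineer would, in place of code of your own. Each camera call takes 0.05 s, during which the arm holds its last target.

## Working session

There is one attempt and no reset: what is moved stays moved. The work goes in short steps, Python scripts to look and compute and a tool call to move; the robot and the scene stay as the last step left them, time stands still between calls to the robot, and variables do not carry over. Pictures are saved under pics/ and viewed, and the job is handed in when it is done.

Besides the shell and the picture viewer there is one more tool, called after "Call:" in YAML: its name, and indented under it one key for each argument. arm_command: Moves the arm, as the interface text tells. Its arguments: {"type":"object","properties":{"motion":{"type":"array","items":{"type":"object","properties":{"x":{"type":"number"},"y":{"type":"number"},"z":{"type":"number"},"rx":{"type":"number"},"ry":{"type":"number"},"rz":{"type":"number"},"hand":{"type":"number"}}}},"force":{"type":"number"}},"required":["motion"]}

```bash
mkdir -p pics; cat > h.py <<'E'
import numpy as np,cv2
from workcell import get_state, viewer, hand_in, finder, env
def cam(n):
    p=viewer.read_camera(n); return p
def save(p,f,box=None,s=1):
    im=p["image"][:,:,::-1]
    if box: im=im[box[1]:box[3],box[0]:box[2]]
    if s!=1: im=cv2.resize(im,None,fx=s,fy=s,interpolation=cv2.INTER_CUBIC)
    cv2.imwrite("pics/"+f,im)
def world(p,u,v,z=None):
    K=np.array(p["intrinsics"]);R=cv2.Rodrigues(np.array(p["rvec"],float))[0];t=np.array(p["tvec"],float).ravel()
    u=np.asarray(u,float);v=np.asarray(v,float)
    if z is None: z=p["z_map"][v.astype(int),u.astype(int)]
    c=np.stack([(u-K[0,2])/K[0,0]*z,(v-K[1,2])/K[1,1]*z,z*np.ones_like(u)],-1)
    return (c-t)@R
def proj(p,X):
    return cv2.projectPoints(np.array(X,float).reshape(-1,3),np.array(p["rvec"],float),np.array(p["tvec"],float),np.array(p["intrinsics"],float),None)[0].reshape(-1,2)
E
python3 - <<'E'
from h import *
print(get_state())
for n in("scene","top","wrist"):
    p=cam(n);save(p,n+"0.png")
    for q in("gauge_block","gauge_long_handle","gauge_short_a_handle"):
        for d in finder.find_in(p,q)[:6]:
            a=d["at"];print(n,q,np.round(a),round(d["score"],2),np.round(world(p,a[0],a[1]),3))
E
```

```text
{'clock': 0.0, 'joint_pos': array([ 9.76392356e-01,  3.14021820e-01,  4.49811528e-02,  1.30360504e+00,
       -1.02901267e-05,  1.43125046e+00]), 'qvel': array([ 0.00079241,  0.00103967,  0.0002435 ,  0.0009754 ,  0.003143  ,
       -0.00014194]), 'tau': array([-6.04477318e-04, -4.80628681e+01,  2.98531920e+01,  1.94031000e-02,
       -1.99918281e-04, -3.66394488e-06]), 'tcp_pos': array([0.25231112, 0.51611512, 0.23039758]), 'orientation': array([-3.26970050e-04,  2.25473425e-01,  9.74248880e-01, -8.64966992e-04]), 'wrist_force': array([-0.24234901, -0.65455236, -0.01472275]), 'ft_torque': array([ 0.03452606, -0.01294767, -0.01492367]), 'finger_gap': 0.08551806255753852}
scene gauge_block [194. 252.] 0.92 [ 0.575 -0.094  0.066]
scene gauge_long_handle [164. 283.] 0.72 [ 0.666 -0.123  0.08 ]
scene gauge_long_handle [188. 229.] 0.68 [ 0.559 -0.103  0.118]
scene gauge_long_handle [255. 213.] 0.56 [0.466 0.015 0.088]
scene gauge_short_a_handle [214. 234.] 0.78 [ 0.545 -0.054  0.096]
top gauge_block [340. 154.] 0.93 [ 0.544 -0.094  0.071]
top gauge_block [185. 296.] 0.64 [0.21  0.274 0.067]
top gauge_long_handle [357. 106.] 0.7 [ 0.652 -0.128  0.108]
top gauge_long_handle [349. 150.] 0.6 [ 0.544 -0.104  0.133]
top gauge_long_handle [299. 186.] 0.49 [0.462 0.008 0.13 ]
top gauge_long_handle [343. 157.] 0.31 [ 0.538 -0.101  0.073]
top gauge_short_a_handle [325. 159.] 0.48 [ 0.529 -0.053  0.105]
wrist gauge_block [ 77. 230.] 0.63 [0.198 0.304 0.069]
```

View pics/scene0.png

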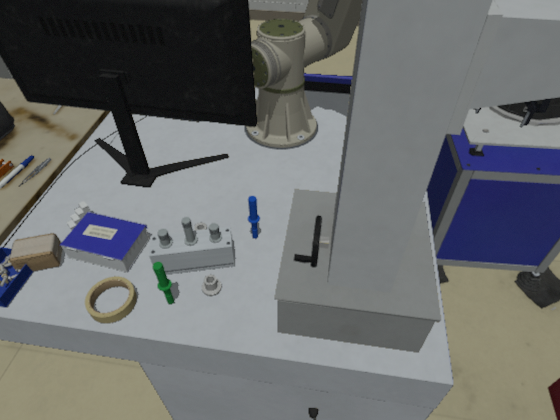

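View pics/top0.png

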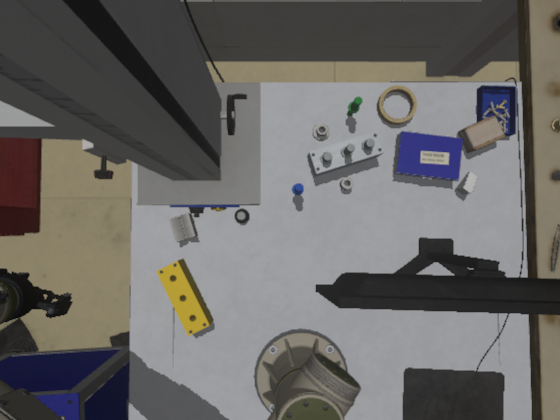

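```bash
python3 - <<'E'
from h import *
p=cam("scene");save(p,"sc1.png",(110,160,310,310),4)
p=cam("top");save(p,"tp1.png",(260,70,400,210),4)
E
```

```text
(no output)
```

View pics/sc1.png

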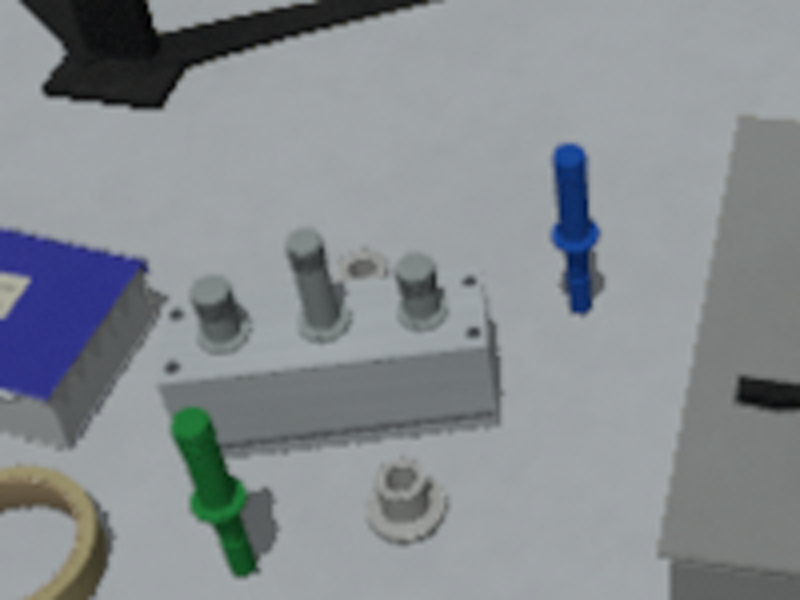

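View pics/tp1.png

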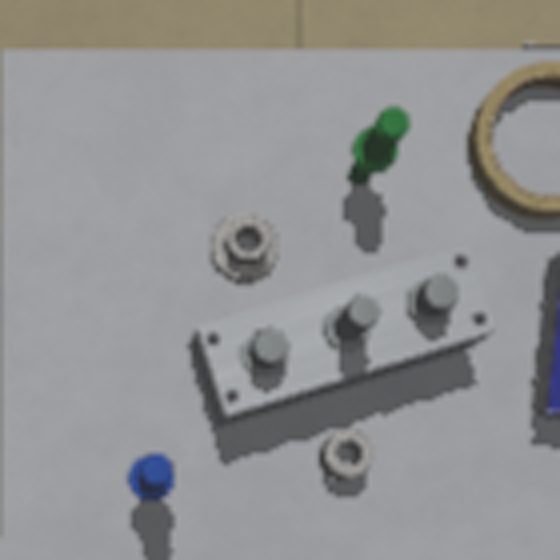

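Candidates for the long gauge in the scene view: the grey one in the block's middle bore (188,229; top view 349,150), the green one (163,283) and the blue one (253,213). The block also has a yellow look-alike (top view 185,296). By the description and the close crop, I choose the grey middle one, with short gauges on both sides at (163,238) and (214,234). Next I measure it and check the arm's shape against the monitor.

```bash
python3 - <<'E'
from h import *
print([a for a in dir(env) if not a.startswith('_')])
for n in("top","scene"):
    p=cam(n)
    g=np.mgrid[0:420,0:560];v,u=g[0].ravel(),g[1].ravel()
    W=world(p,u,v); zok=p["z_map"].ravel()>0
    near=zok&(W[:,0]>.44)&(W[:,0]<.66)&(W[:,1]>-.22)&(W[:,1]<.02)
    # exclude coloured
    im=p["image"].reshape(-1,3).astype(int); grey=(im.max(1)-im.min(1))<35
    t=near&grey&(abs(W[:,2]-.07)<.006)
    P=W[t]; print(n,"top n",t.sum(),"z",np.median(P[:,2]))
    r=cv2.minAreaRect(P[:,:2].astype(np.float32));print(r)
    for lo,hi in((.123,.150),(.095,.112)):
        h=near&grey&(W[:,2]>lo)&(W[:,2]<hi);Q=W[h]
        print(lo,h.sum(),Q.mean(0).round(4) if len(Q) else '', [ (Q[:,i].min().round(3),Q[:,i].max().round(3)) for i in range(3)] if len(Q) else '')
    # base region of arm
    c=finder.masks_of(p,"gauge_long_handle")
    for d in c: 
        m=d["region"]; vv,uu=np.nonzero(m); w=world(p,uu,vv);w=w[w[:,2]>.08];print(round(d["score"],2),m.sum(),np.median(w,0).round(4) if len(w) else '')
E
```

```text
['MotionError', 'tcp_to_grasp']
top top n 1416 z 0.07032509448676463
((0.5604029297828674, -0.06857292354106903), (0.13087841868400574, 0.24010813236236572), 25.805700302124023)
0.123 66 [ 0.5525 -0.1043  0.1337] [(np.float64(0.461), np.float64(0.66)), (np.float64(-0.136), np.float64(0.004)), (np.float64(0.123), np.float64(0.14))]
0.095 160 [ 0.5583 -0.1086  0.1059] [(np.float64(0.454), np.float64(0.659)), (np.float64(-0.167), np.float64(0.011)), (np.float64(0.095), np.float64(0.112))]
0.64 104 [0.4609 0.0086 0.1275]
0.62 170 [ 0.6559 -0.1249  0.125 ]
scene top n 1480 z 0.07049408090825268
((0.5635170936584473, -0.07928816974163055), (0.11995064467191696, 0.21885327994823456), 22.758544921875)
0.123 89 [ 0.554  -0.1068  0.133 ] [(np.float64(0.541), np.float64(0.561)), (np.float64(-0.117), np.float64(-0.099)), (np.float64(0.123), np.float64(0.138))]
0.095 249 [ 0.5537 -0.1068  0.1049] [(np.float64(0.464), np.float64(0.656)), (np.float64(-0.169), np.float64(0.002)), (np.float64(0.095), np.float64(0.112))]
0.92 422 [ 0.6658 -0.1242  0.1133]
0.7 326 [0.4682 0.0105 0.1106]
0.54 264 [ 0.557  -0.1052  0.1167]
```

View pics/wrist0.png

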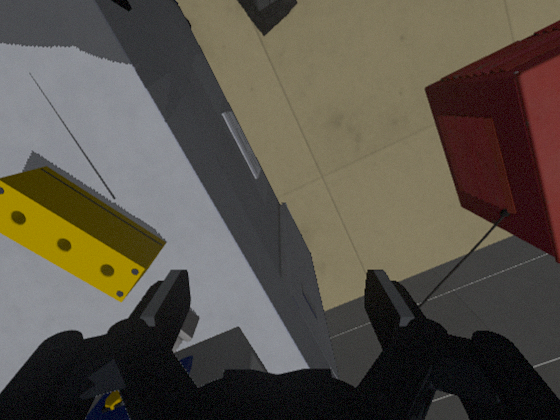

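```bash
python3 - <<'E'
from h import *
for n in("top","scene"):
    p=cam(n)
    v,u=[a.ravel() for a in np.mgrid[0:420,0:560]]
    W=world(p,u,v)
    im=p["image"].reshape(-1,3).astype(int); grey=(im.max(1)-im.min(1))<35
    m=((abs(W[:,2]-.07)<.004)&grey&(W[:,0]>.44)&(W[:,0]<.64)&(W[:,1]>-.23)&(W[:,1]<.03)).reshape(420,560).astype(np.uint8)
    k,l,s,c=cv2.connectedComponentsWithStats(m,connectivity=4);i=1+s[1:,4].argmax()
    P=W[(l==i).ravel()]
    r=cv2.minAreaRect(P[:,:2].astype(np.float32));print(n,len(P),np.round(r[0],4),np.round(r[1],4),r[2],P[:,:2].mean(0))
    for nm,lo,hi,c0 in(("long",.132,.140,(.552,-.106)),("longside",.095,.13,(.552,-.106)),("s1",.101,.112,(.53,-.055)),("s2",.101,.112,(.565,-.16))):
        h=(W[:,2]>lo)&(W[:,2]<hi)&(np.hypot(W[:,0]-c0[0],W[:,1]-c0[1])<.025)&grey
        print(nm,h.sum(),W[h].mean(0).round(4) if h.sum() else '', W[h].min(0).round(3) if h.sum() else '',W[h].max(0).round(3) if h.sum() else '')
    d=np.hypot(W[:,0]-.25,0*W[:,0])
# arm point cloud from scene/top: above z .2
    a=(W[:,2]>.15)&(W[:,0]>-.2)&(W[:,0]<.35)&(W[:,1]>-.2)&(W[:,1]<.6)
    A=W[a]
    for z in np.arange(.15,.9,.1):
        q=A[(A[:,2]>=z)&(A[:,2]<z+.1)]
        if len(q): print(round(z,2),len(q),q.min(0).round(2),q.max(0).round(2))
E
```

```text
top 1262 [ 0.5514 -0.1091] [0.0567 0.171 ] 17.374164581298828 [ 0.54989283 -0.1068856 ]
long 48 [ 0.5502 -0.1082  0.136 ] [ 0.542 -0.116  0.133] [ 0.559 -0.1    0.14 ]
longside 24 [ 0.5459 -0.1041  0.1105] [ 0.542 -0.114  0.095] [ 0.554 -0.1    0.13 ]
s1 58 [ 0.5345 -0.0586  0.1078] [ 0.526 -0.067  0.103] [ 0.544 -0.051  0.112]
s2 60 [ 0.5661 -0.1576  0.1075] [ 0.557 -0.167  0.101] [ 0.576 -0.149  0.111]
0.15 971 [-0.01 -0.19  0.15] [0.29 0.56 0.25]
0.25 4659 [-0.   -0.2   0.25] [0.3  0.57 0.35]
0.35 1801 [ 0.22 -0.2   0.35] [0.29 0.52 0.45]
0.45 3651 [ 0.23 -0.2   0.45] [0.29 0.49 0.53]
0.65 1490 [0.17 0.29 0.67] [0.21 0.36 0.73]
scene 1330 [ 0.5506 -0.1086] [0.0596 0.1698] 17.26626205444336 [ 0.55573149 -0.10613644]
long 56 [ 0.552  -0.1078  0.1357] [ 0.541 -0.116  0.132] [ 0.56  -0.1    0.138]
longside 103 [ 0.5565 -0.1053  0.1124] [ 0.549 -0.115  0.095] [ 0.562 -0.099  0.13 ]
s1 74 [ 0.5372 -0.0578  0.1071] [ 0.526 -0.069  0.102] [ 0.546 -0.048  0.11 ]
s2 80 [ 0.5683 -0.1569  0.1072] [ 0.557 -0.168  0.101] [ 0.577 -0.147  0.11 ]
0.15 4131 [-0.16 -0.2   0.15] [0.29 0.56 0.25]
0.25 7907 [-0.16 -0.2   0.25] [0.3  0.58 0.35]
0.35 4472 [-0.1  -0.2   0.35] [0.3  0.19 0.45]
0.45 708 [ 0.26 -0.2   0.45] [ 0.3  -0.02  0.46]
```

Call:
arm_command:
  motion:
    - {"y": -40,"z": -10}
    - {"y": -90,"z": -30}
    - {"y": -140,"z": -50}
    - {"y": -180,"z": -70}
    - {"y": -180,"z": -70}

```text
invalid input at $.motion[0]: expected keys x, y, z, rx, ry, rz, hand
```

```bash
python3 - <<'E'
from h import *
s=get_state();print(s["joint_pos"].round(4),s["tcp_pos"].round(4),s["orientation"].round(3),s["wrist_force"].round(1))
p=cam("scene");save(p,"s2.png")
E
```

```text
[0.9764 0.3132 0.0462 1.3036 0.     1.4312] [0.2526 0.5166 0.2313] [0.    0.225 0.974 0.   ] [-0.6 -0.9  0.5]
```

View pics/s2.png

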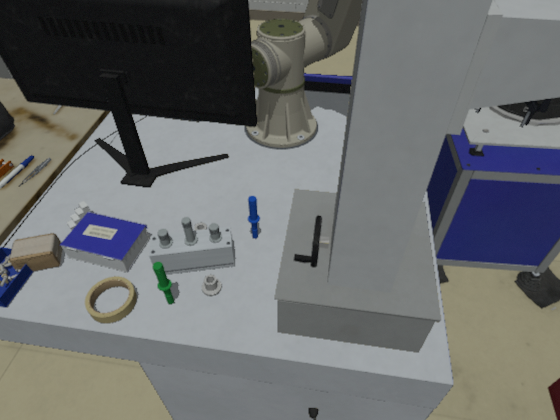

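All keys are needed in every row, so I repeat the retract with them filled in.

Call:
arm_command:
  motion:
    - {"x": 0,"y": -40,"z": -10,"rx": 0,"ry": 0,"rz": 0,"hand": -1}
    - {"x": 0,"y": -90,"z": -30,"rx": 0,"ry": 0,"rz": 0,"hand": -1}
    - {"x": 0,"y": -140,"z": -50,"rx": 0,"ry": 0,"rz": 0,"hand": -1}
    - {"x": 0,"y": -180,"z": -70,"rx": 0,"ry": 0,"rz": 0,"hand": -1}
    - {"x": 0,"y": -180,"z": -70,"rx": 0,"ry": 0,"rz": 0,"hand": -1}

```text
clock: 1.68
tcp_pos: [0.1729, 0.3537, 0.3034]
orientation: [0.001, 0.226, 0.974, 0.002]
wrist_force: [1.0, 0.9, -0.7]
finger_gap: 0.0851
```

```bash
python3 - <<'E'
from h import *
s=get_state();print(s["clock"],s["joint_pos"].round(4),s["tcp_pos"].round(4),s["orientation"].round(3),s["wrist_force"].round(1))
p=cam("scene");save(p,"s3.png")
E
```

```text
1.675 [ 0.9116 -0.0568 -0.2081  1.4156 -0.      1.3668] [0.1729 0.3537 0.3034] [0.001 0.226 0.974 0.002] [ 1.   0.9 -0.7]
```

View pics/s3.png

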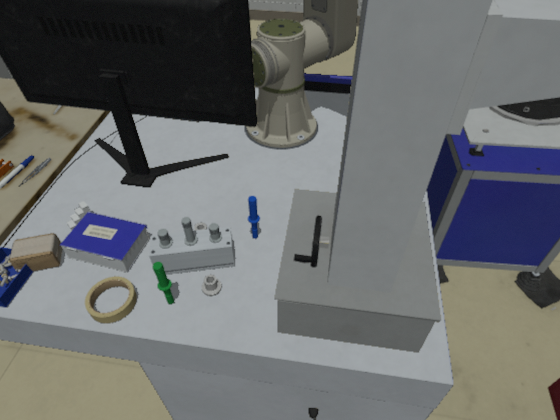

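Call:
arm_command:
  motion:
    - {"x": -50,"y": -3,"z": 0,"rx": 0,"ry": 0,"rz": 6,"hand": -1}
    - {"x": -99,"y": -12,"z": 0,"rx": 0,"ry": 0,"rz": 12,"hand": -1}
    - {"x": -147,"y": -28,"z": 0,"rx": 0,"ry": 0,"rz": 18,"hand": -1}
    - {"x": -193,"y": -50,"z": 0,"rx": 0,"ry": 0,"rz": 24,"hand": -1}
    - {"x": -236,"y": -76,"z": 0,"rx": 0,"ry": 0,"rz": 30,"hand": -1}
    - {"x": -275,"y": -107,"z": 0,"rx": 0,"ry": 0,"rz": 36,"hand": -1}
    - {"x": -311,"y": -142,"z": 0,"rx": 0,"ry": 0,"rz": 41,"hand": -1}
    - {"x": -341,"y": -183,"z": 0,"rx": 0,"ry": 0,"rz": 46.5,"hand": -1}
    - {"x": -341,"y": -183,"z": 0,"rx": 0,"ry": 0,"rz": 46.5,"hand": -1}

```text
clock: 2.85
tcp_pos: [0.4011, 0.0378, 0.3002]
orientation: [-0.0, 0.594, 0.804, -0.0]
wrist_force: [-0.2, 0.3, -1.3]
finger_gap: 0.0854
```

```bash
cat >> h.py <<'E'
def tool():
    s=get_state();w,x,y,z=s["orientation"]
    from scipy.spatial.transform import Rotation as Ro
    R=Ro.from_quat([x,y,z,w]).as_matrix();return s,R
def report(G,zt,yaw):
    s,R=tool();d=np.array([G[0],G[1],zt])-s["tcp_pos"]
    print(round(s["clock"],2),"j",s["joint_pos"].round(3),"tcp",s["tcp_pos"].round(4),"F",s["wrist_force"].round(1),"gap",round(s["finger_gap"],4))
    print("tool z",R[:,2].round(4),"y yaw",np.degrees(np.arctan2(R[1,1],R[0,1])).round(2),"want",yaw,"delta tool mm",(1000*R.T@d).round(1))
E
python3 - <<'E'
from h import *
report((.551,-.108),.2,17.35)
for n in("scene","wrist"):
    p=cam(n);save(p,n+"4.png")
E
```

```text
2.85 j [-0.106 -0.034 -0.195  1.411 -0.     1.167] tcp [0.4011 0.0378 0.3002] F [-0.2  0.3 -1.3] gap 0.0854
tool z [-1.2e-03 -2.0e-04 -1.0e+00] y yaw 17.06 want 17.35 delta tool mm [-183.4  100.6  100. ]
```

View pics/scene4.png

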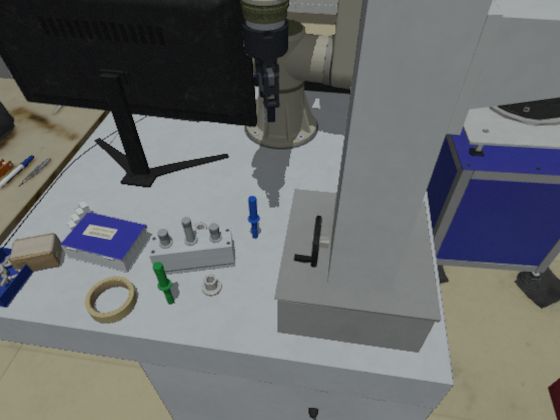

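View pics/wrist4.png

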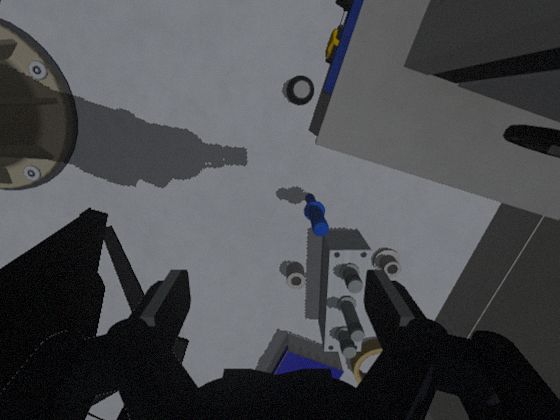

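Call:
arm_command:
  motion:
    - {"x": -40,"y": 22,"z": 10,"rx": 0,"ry": 0,"rz": 0,"hand": -1}
    - {"x": -85,"y": 47,"z": 30,"rx": 0,"ry": 0,"rz": 0,"hand": -1}
    - {"x": -130,"y": 72,"z": 60,"rx": 0,"ry": 0,"rz": -0.3,"hand": -1}
    - {"x": -170,"y": 94,"z": 80,"rx": 0,"ry": 0,"rz": -0.3,"hand": -1}
    - {"x": -183,"y": 101,"z": 90,"rx": 0,"ry": 0,"rz": -0.3,"hand": -1}
    - {"x": -183,"y": 101,"z": 90,"rx": 0,"ry": 0,"rz": -0.3,"hand": -1}

```text
clock: 3.7
tcp_pos: [0.5506, -0.1024, 0.2099]
orientation: [-0.001, 0.589, 0.808, -0.0]
wrist_force: [0.3, 0.5, -0.2]
finger_gap: 0.0857
```

```bash
python3 - <<'E'
from h import *
report((.551,-.108),.088,17.35)
for n in("scene","wrist"):
    p=cam(n);save(p,n+"5.png")
    v,u=[a.ravel() for a in np.mgrid[0:420,0:560]]
    W=world(p,u,v)
    h=(W[:,2]>.132)&(W[:,2]<.140)&(np.hypot(W[:,0]-.551,W[:,1]+.108)<.02)
    print(n,h.sum(),W[h].mean(0),W[h].min(0),W[h].max(0),proj(p,[.551,-.108,.136])) if h.sum() else print(n,proj(p,[.551,-.108,.136]))
E
```

```text
3.7 j [-0.327  0.293 -0.034  1.246  0.     0.932] tcp [ 0.5506 -0.1024  0.2099] F [ 0.3  0.5 -0.2] gap 0.0857
tool z [-0.0027  0.0013 -1.    ] y yaw 17.83 want 17.35 delta tool mm [ -5.7  -1.1 121.9]
scene 56 [ 0.55217973 -0.1080511   0.13585135] [ 0.54206441 -0.11633047  0.1320667 ] [ 0.55990875 -0.09990144  0.13826683] [[185.23688395 220.21292961]]
wrist 406 [ 0.54983435 -0.10679761  0.13542176] [ 0.54140032 -0.11609921  0.1321107 ] [ 0.55875816 -0.09872211  0.13733095] [[274.10271203 227.78570235]]
```

View pics/scene5.png

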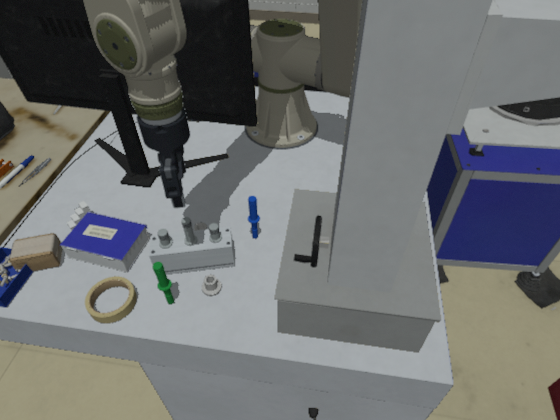

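View pics/wrist5.png

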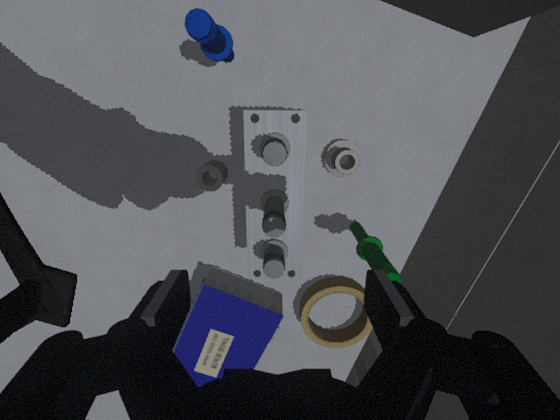

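```bash
python3 - <<'E'
from h import *
p=cam("wrist")
v,u=[a.ravel() for a in np.mgrid[0:420,0:560]];W=world(p,u,v)
for c0,lo,hi in (((.551,-.108),.133,.14),((.535,-.058),.104,.112),((.567,-.157),.104,.112)):
    h=(W[:,2]>lo)&(W[:,2]<hi)&(np.hypot(W[:,0]-c0[0],W[:,1]-c0[1])<.02)
    Q=W[h][:,:2].astype(np.float32);print(h.sum(),cv2.minEnclosingCircle(Q),Q.mean(0))
m=((abs(W[:,2]-.07)<.003)&(np.hypot(W[:,0]-.551,W[:,1]+.108)<.1)).reshape(420,560).astype(np.uint8)
k,l,s,c=cv2.connectedComponentsWithStats(m,connectivity=4);i=1+s[1:,4].argmax()
print(cv2.minAreaRect(W[(l==i).ravel()][:,:2].astype(np.float32)))
report((.5505,-.1077),.088,17.4)
E
```

```text
386 ((0.5497329235076904, -0.1075100228190422), 0.009063237346708775) [ 0.5498382 -0.1070112]
473 ((0.5345155596733093, -0.0581025630235672), 0.010089828632771969) [ 0.5345358  -0.05771601]
342 ((0.5654523968696594, -0.15662923455238342), 0.010243959724903107) [ 0.5651352 -0.1561947]
((0.5500916242599487, -0.10791240632534027), (0.05613374337553978, 0.1704825460910797), 17.335556030273438)
3.85 j [-0.327  0.289 -0.034  1.247  0.     0.932] tcp [ 0.5503 -0.1021  0.2122] F [0.6 0.4 0.3] gap 0.0851
tool z [ 6.e-04  2.e-04 -1.e+00] y yaw 17.85 want 17.4 delta tool mm [ -5.4  -1.6 124.2]
```

Call:
arm_command:
  motion:
    - {"x": -5.5,"y": -1.5,"z": 10,"rx": 0,"ry": 0,"rz": 0.4,"hand": -0.6}
    - {"x": -5.5,"y": -1.5,"z": 35,"rx": 0,"ry": 0,"rz": 0.4,"hand": -0.4}
    - {"x": -5.5,"y": -1.5,"z": 65,"rx": 0,"ry": 0,"rz": 0.4,"hand": -0.3}
    - {"x": -5.5,"y": -1.5,"z": 95,"rx": 0,"ry": 0,"rz": 0.4,"hand": -0.3}
    - {"x": -5.5,"y": -1.5,"z": 115,"rx": 0,"ry": 0,"rz": 0.4,"hand": -0.3}
    - {"x": -5.5,"y": -1.5,"z": 122,"rx": 0,"ry": 0,"rz": 0.4,"hand": -0.3}
    - {"x": -5.5,"y": -1.5,"z": 122,"rx": 0,"ry": 0,"rz": 0.4,"hand": -0.3}
    - {"x": -5.5,"y": -1.5,"z": 122,"rx": 0,"ry": 0,"rz": 0.4,"hand": -0.3}

```text
clock: 4.85
tcp_pos: [0.5517, -0.1096, 0.0904]
orientation: [0.001, 0.592, 0.806, 0.0]
wrist_force: [0.2, -0.8, 0.2]
finger_gap: 0.0556
```

```bash
python3 - <<'E'
from h import *
report((.5503,-.1077),.088,17.4)
p=cam("wrist");save(p,"w6.png")
p=cam("scene");save(p,"s6.png",(110,130,310,310),4)
v,u=[a.ravel() for a in np.mgrid[0:420,0:560]];W=world(p,u,v)
report((.5503,-.1077),.088,17.4)
E
```

```text
4.85 j [-0.339  0.368 -0.233  0.968  0.     0.929] tcp [ 0.5517 -0.1096  0.0904] F [ 0.2 -0.8  0.2] gap 0.0556
tool z [ 1.9e-03 -6.0e-04 -1.0e+00] y yaw 17.34 want 17.4 delta tool mm [ 2.2 -0.8  2.4]
4.95 j [-0.339  0.368 -0.233  0.967  0.     0.929] tcp [ 0.5517 -0.1096  0.0904] F [ 0.  -0.4  0.6] gap 0.0555
tool z [ 1.9e-03 -6.0e-04 -1.0e+00] y yaw 17.34 want 17.4 delta tool mm [ 2.2 -0.8  2.4]
```

View pics/w6.png

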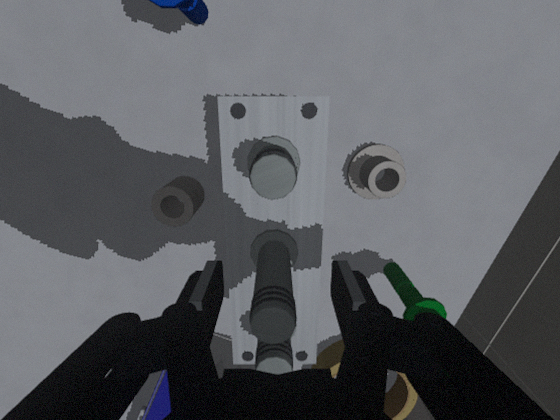

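View pics/s6.png

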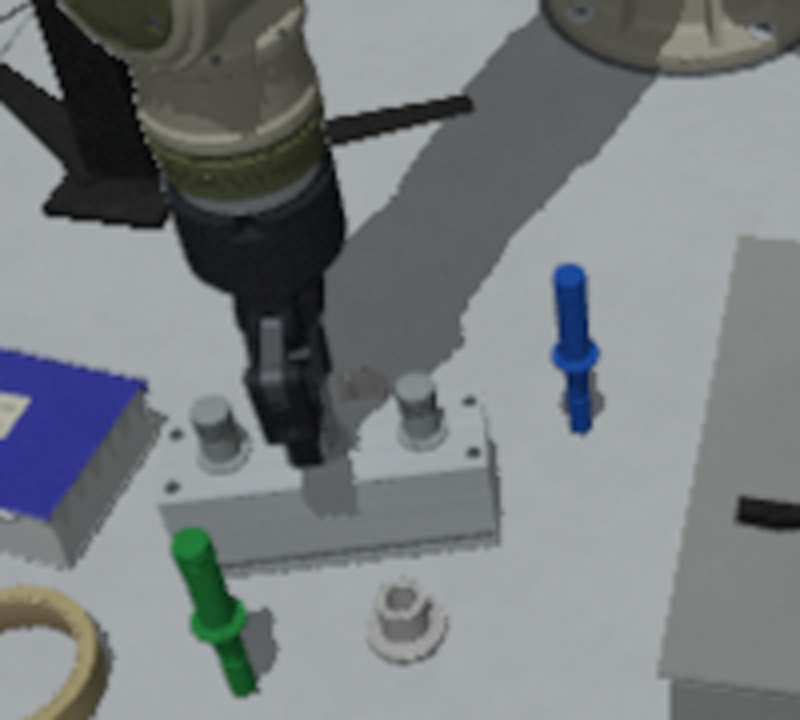

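```bash
python3 - <<'E'
from h import *
p=cam("wrist");s,R=tool()
save(p,"w7.png",(160,220,400,400),3)
v,u=[a.ravel() for a in np.mgrid[0:420,0:560]];W=world(p,u,v)
T=(W-s["tcp_pos"])@R*1000
ok=p["z_map"].ravel()>0
for r in (250,265,280,295,310,325):
    row=(v==r)&ok&(abs(T[:,1])<60)&(T[:,2]<15)&(T[:,2]>-60)
    seg=T[row];uu=u[row]
    # split by jumps
    br=np.split(np.arange(len(uu)),np.where((np.diff(uu)>1)|(abs(np.diff(seg[:,2]))>6))[0]+1)
    print(r,[(uu[b[0]],uu[b[-1]],seg[b].mean(0).round(1).tolist(),seg[b,1].min().round(1),seg[b,1].max().round(1)) for b in br if len(b)>4])
E
```

```text
250 [(np.int64(259), np.int64(288), [9.3, -0.7, 5.3], np.float64(-8.9), np.float64(7.3))]
265 [(np.int64(205), np.int64(221), [10.0, -29.4, -12.3], np.float64(-32.9), np.float64(-26.8)), (np.int64(257), np.int64(289), [9.3, -0.8, -11.1], np.float64(-9.1), np.float64(7.2)), (np.int64(332), np.int64(348), [9.9, 31.2, -12.2], np.float64(28.6), np.float64(35.0))]
280 [(np.int64(187), np.int64(197), [6.4, -37.8, -19.7], np.float64(-40.3), np.float64(-35.4)), (np.int64(198), np.int64(210), [10.5, -30.5, -26.3], np.float64(-33.1), np.float64(-28.1)), (np.int64(212), np.int64(222), [4.7, -26.9, -17.0], np.float64(-27.1), np.float64(-26.7)), (np.int64(255), np.int64(290), [9.2, -0.9, -24.4], np.float64(-9.2), np.float64(7.1)), (np.int64(331), np.int64(366), [7.5, 33.3, -21.6], np.float64(28.5), np.float64(41.9))]
295 [(np.int64(179), np.int64(222), [6.1, -31.1, -31.0], np.float64(-40.2), np.float64(-26.6)), (np.int64(253), np.int64(292), [9.5, -0.7, -36.1], np.float64(-9.0), np.float64(7.4)), (np.int64(331), np.int64(374), [6.1, 32.9, -31.1], np.float64(28.4), np.float64(41.7))]
310 [(np.int6
[... 460 characters left out ...]
t64(390), [11.5, 40.9, -48.5], np.float64(39.8), np.float64(42.2))]
325 [(np.int64(101), np.int64(162), [9.8, -49.3, -54.3], np.float64(-58.3), np.float64(-40.9)), (np.int64(163), np.int64(200), [11.5, -31.3, -56.5], np.float64(-37.4), np.float64(-25.0)), (np.int64(201), np.int64(214), [-3.4, -27.4, -38.3], np.float64(-28.5), np.float64(-26.7)), (np.int64(250), np.int64(295), [2.4, -0.6, -45.4], np.float64(-9.2), np.float64(8.1)), (np.int64(339), np.int64(352), [-3.2, 29.1, -38.6], np.float64(28.5), np.float64(30.4)), (np.int64(353), np.int64(390), [11.5, 33.1, -56.6], np.float64(26.9), np.float64(39.4)), (np.int64(391), np.int64(450), [9.7, 50.8, -54.4], np.float64(42.6), np.float64(59.8))]
```

View pics/w7.png

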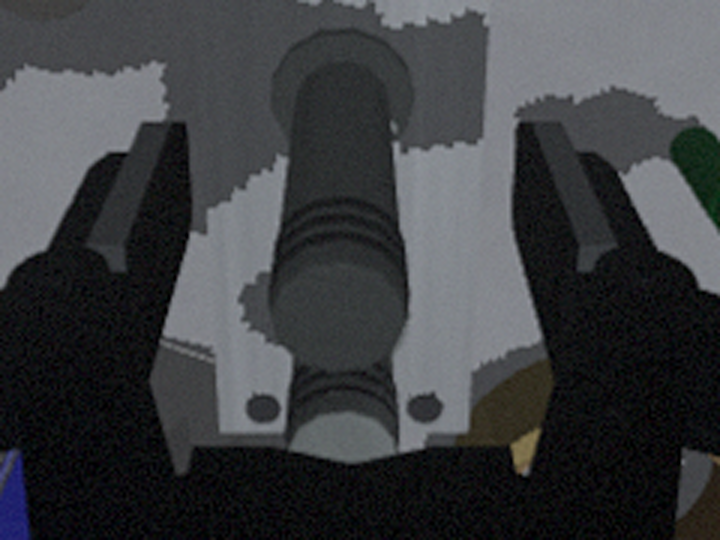

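Call:
arm_command:
  motion:
    - {"x": 1,"y": -0.8,"z": 1,"rx": 0,"ry": 0,"rz": 0,"hand": -0.3}
    - {"x": 2,"y": -1.7,"z": 3,"rx": 0,"ry": 0,"rz": 0,"hand": -0.2}
    - {"x": 2,"y": -1.7,"z": 3,"rx": 0,"ry": 0,"rz": 0,"hand": 0}
    - {"x": 2,"y": -1.7,"z": 3,"rx": 0,"ry": 0,"rz": 0,"hand": 0.2}

```text
clock: 5.5
tcp_pos: [0.5487, -0.1079, 0.0862]
orientation: [-0.0, 0.592, 0.806, 0.0]
wrist_force: [0.1, -0.5, -0.4]
finger_gap: 0.0339
```

```bash
python3 - <<'E'
from h import *
p=cam("wrist");s,R=tool()
report((.5503,-.1077),.088,17.4)
v,u=[a.ravel() for a in np.mgrid[0:420,0:560]];W=world(p,u,v)
T=(W-s["tcp_pos"])@R*1000
ok=p["z_map"].ravel()>0
for r in (255,265,280,295):
    row=(v==r)&ok&(abs(T[:,1])<60)&(T[:,2]<15)&(T[:,2]>-60)
    seg=T[row];uu=u[row]
    br=np.split(np.arange(len(uu)),np.where((np.diff(uu)>1)|(abs(np.diff(seg[:,2]))>6))[0]+1)
    print(r,[(int(uu[b[0]]),int(uu[b[-1]]),seg[b].mean(0).round(1).tolist(),float(seg[b,1].min().round(1)),float(seg[b,1].max().round(1))) for b in br if len(b)>4])
E
```

```text
5.55 j [-0.338  0.368 -0.245  0.958  0.     0.93 ] tcp [ 0.5487 -0.1079  0.0862] F [ 0.5 -0.3  0.2] gap 0.034
tool z [-0.e+00  1.e-04 -1.e+00] y yaw 17.34 want 17.4 delta tool mm [-0.3  1.6 -1.8]
255 [(254, 301, [5.4, 1.3, 7.4], -11.8, 14.6)]
265 [(227, 243, [10.1, -19.0, -12.2], -22.8, -16.1), (255, 261, [-3.4, -9.7, 12.4], -11.4, -8.0), (262, 293, [6.8, 1.3, -6.2], -6.9, 9.4), (294, 300, [-3.6, 12.5, 12.8], 10.8, 14.2), (310, 326, [10.0, 20.6, -12.1], 18.0, 24.4)]
280 [(210, 221, [6.6, -27.1, -19.9], -29.6, -24.7), (222, 244, [8.2, -18.5, -22.5], -22.8, -16.1), (260, 295, [6.8, 1.3, -20.2], -7.3, 9.7), (309, 330, [7.9, 20.0, -22.0], 17.8, 24.0), (332, 343, [6.6, 28.7, -19.8], 26.0, 31.2)]
295 [(204, 217, [6.5, -27.0, -31.4], -30.1, -24.4), (218, 243, [6.9, -18.2, -32.1], -22.5, -16.1), (259, 293, [7.1, 0.6, -32.3], -7.0, 7.9), (310, 335, [6.9, 19.9, -32.0], 17.8, 24.0), (336, 349, [6.5, 28.6, -31.5], 25.9, 31.3)]
```

Call:
arm_command:
  force: 40
  motion:
    - {"x": 0,"y": 0.3,"z": 0,"rx": 0,"ry": 0,"rz": 0,"hand": 0.4}
    - {"x": 0,"y": 0.3,"z": 0,"rx": 0,"ry": 0,"rz": 0,"hand": 0.6}
    - {"x": 0,"y": 0.3,"z": 0,"rx": 0,"ry": 0,"rz": 0,"hand": 0.8}
    - {"x": 0,"y": 0.3,"z": 0,"rx": 0,"ry": 0,"rz": 0,"hand": 1}
    - {"x": 0,"y": 0.3,"z": 0,"rx": 0,"ry": 0,"rz": 0,"hand": 1}
    - {"x": 0,"y": 0.3,"z": 0,"rx": 0,"ry": 0,"rz": 0,"hand": 1}

```text
clock: 6.3
tcp_pos: [0.5492, -0.1078, 0.0864]
orientation: [0.0, 0.592, 0.806, 0.0]
wrist_force: [0.1, 1.2, 1.0]
finger_gap: 0.017
```

```bash
python3 - <<'E'
from h import *
report((.5503,-.1077),.088,17.4); print(get_state()["ft_torque"])
p=cam("scene");save(p,"s8.png",(110,130,310,310),4)
E
```

```text
6.3 j [-0.337  0.368 -0.244  0.958  0.     0.931] tcp [ 0.5492 -0.1078  0.0864] F [0.1 1.2 1. ] gap 0.017
tool z [ 5.e-04  1.e-04 -1.e+00] y yaw 17.34 want 17.4 delta tool mm [-0.2  1.1 -1.6]
[ 0.08391816 -0.12876086 -0.04872382]
```

View pics/s8.png

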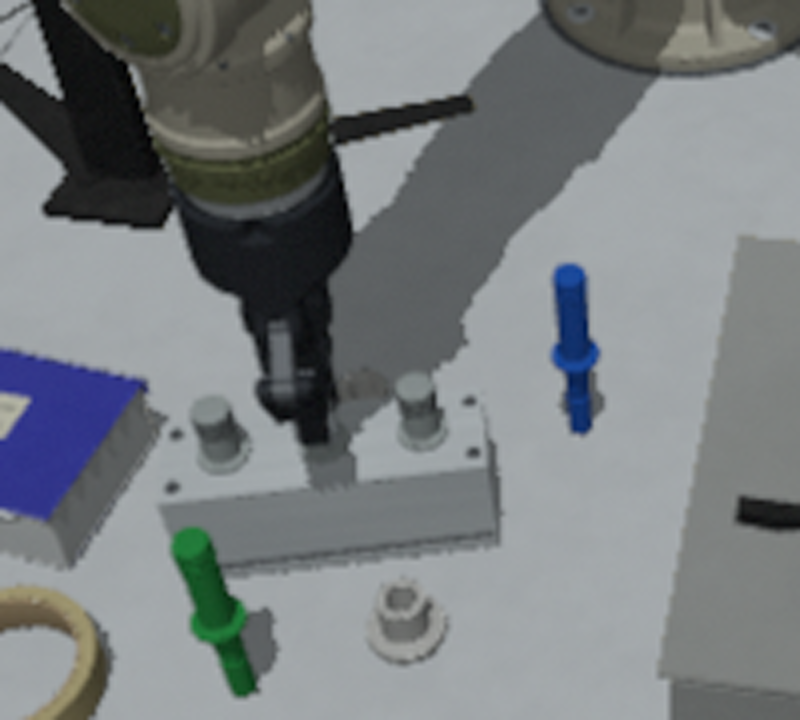

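Call:
arm_command:
  motion:
    - {"x": 0,"y": 0,"z": -2,"rx": 0,"ry": 0,"rz": 0,"hand": 1}
    - {"x": 0,"y": 0,"z": -4,"rx": 0,"ry": 0,"rz": 0,"hand": 1}
    - {"x": 0,"y": 0,"z": -7,"rx": 0,"ry": 0,"rz": 0,"hand": 1}
    - {"x": 0,"y": 0,"z": -10,"rx": 0,"ry": 0,"rz": 0,"hand": 1}
    - {"x": 0,"y": 0,"z": -12,"rx": 0,"ry": 0,"rz": 0,"hand": 1}
    - {"x": 0,"y": 0,"z": -12,"rx": 0,"ry": 0,"rz": 0,"hand": 1}

```text
clock: 7.1
tcp_pos: [0.549, -0.1078, 0.0985]
orientation: [0.0, 0.592, 0.806, 0.0]
wrist_force: [1.1, -0.1, -1.4]
finger_gap: 0.0168
```

```bash
python3 - <<'E'
from h import *
report((.5503,-.1077),.088,17.4); print(get_state()["ft_torque"])
p=cam("scene");save(p,"s9.png",(110,130,310,310),4)
E
```

```text
7.1 j [-0.337  0.358 -0.227  0.986  0.     0.931] tcp [ 0.549  -0.1078  0.0985] F [ 1.1 -0.1 -1.4] gap 0.0168
tool z [ 1.e-04 -0.e+00 -1.e+00] y yaw 17.34 want 17.4 delta tool mm [-0.3  1.3 10.5]
[-0.04207447 -0.02299946 -0.01590755]
```

View pics/s9.png

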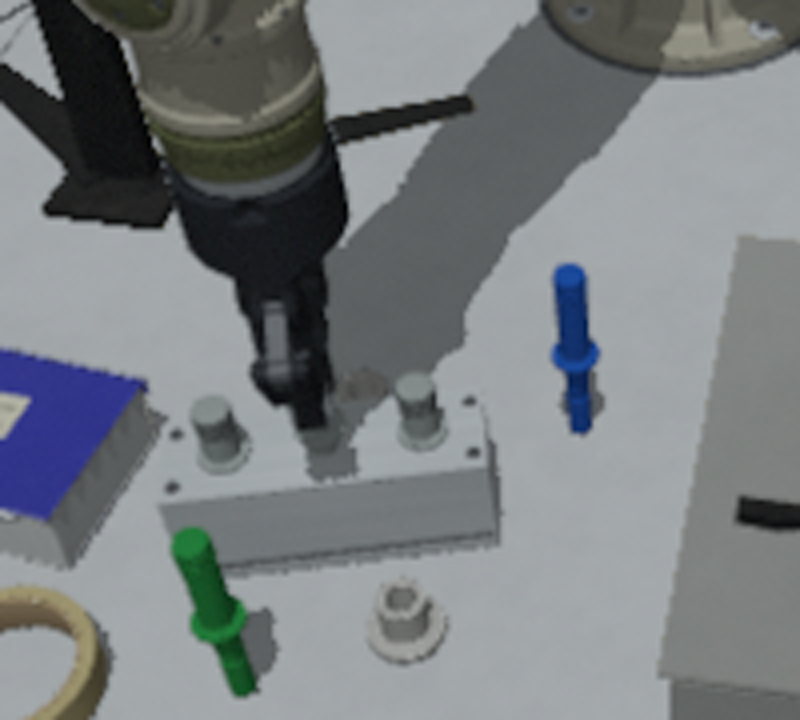

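The gauge has risen about 12 mm with low side forces, and the block and short gauges have not moved. I lift a further 23 mm.

Call:
arm_command:
  motion:
    - {"x": 0,"y": 0,"z": -3,"rx": 0,"ry": 0,"rz": 0,"hand": 1}
    - {"x": 0,"y": 0,"z": -7,"rx": 0,"ry": 0,"rz": 0,"hand": 1}
    - {"x": 0,"y": 0,"z": -11,"rx": 0,"ry": 0,"rz": 0,"hand": 1}
    - {"x": 0,"y": 0,"z": -15,"rx": 0,"ry": 0,"rz": 0,"hand": 1}
    - {"x": 0,"y": 0,"z": -19,"rx": 0,"ry": 0,"rz": 0,"hand": 1}
    - {"x": 0,"y": 0,"z": -22,"rx": 0,"ry": 0,"rz": 0,"hand": 1}
    - {"x": 0,"y": 0,"z": -23,"rx": 0,"ry": 0,"rz": 0,"hand": 1}
    - {"x": 0,"y": 0,"z": -23,"rx": 0,"ry": 0,"rz": 0,"hand": 1}
    - {"x": 0,"y": 0,"z": -23,"rx": 0,"ry": 0,"rz": 0,"hand": 1}

```text
clock: 8.28
tcp_pos: [0.5489, -0.1078, 0.1211]
orientation: [-0.0, 0.592, 0.806, -0.0]
wrist_force: [-0.8, 0.7, -1.8]
finger_gap: 0.0171
```

```bash
python3 - <<'E'
from h import *
report((.5503,-.1077),.088,17.4); print(get_state()["ft_torque"])
p=cam("scene");save(p,"s10.png",(140,180,250,270),7)
v,u=[a.ravel() for a in np.mgrid[0:420,0:560]];W=world(p,u,v)
P=W[(abs(W[:,2]-.07)<.004)&(np.hypot(W[:,0]-.551,W[:,1]+.108)<.1)]
print("block z",np.median(P[:,2]),cv2.minAreaRect(P[:,:2].astype(np.float32)))
for z in(.070,.0755,.081,.105): print(z,proj(p,[.550,-.1077,z]))
p=cam("wrist");save(p,"w10.png")
v,u=[a.ravel() for a in np.mgrid[0:420,0:560]];W=world(p,u,v)
m=((abs(W[:,2]-.07)<.003)&(np.hypot(W[:,0]-.551,W[:,1]+.108)<.1))
print(cv2.minAreaRect(W[m][:,:2].astype(np.float32)))
s,R=tool();T=(W-s["tcp_pos"])@R*1000
for r in range(225,270,3):
    row=(v==r)&(u>240)&(u<310)&(W[:,2]>.074);
    if row.sum()>3: print(r,u[row].min(),u[row].max(),W[row].mean(0).round(4),p["image"].reshape(-1,3)[row].mean(0).round())
E
```

```text
8.28 j [-0.337  0.34  -0.193  1.038  0.     0.931] tcp [ 0.5489 -0.1078  0.1211] F [-0.8  0.7 -1.8] gap 0.0171
tool z [-3.e-04  2.e-04 -1.e+00] y yaw 17.34 want 17.4 delta tool mm [-0.4  1.4 33.1]
[-0.02742961 -0.03050279  0.00374738]
block z 0.07043469155538817 ((0.5793024301528931, -0.09927327185869217), (0.11974869668483734, 0.17028988897800446), 18.168291091918945)
0.07 [[190.9134775  240.84272953]]
0.0755 [[190.48837925 239.18343276]]
0.081 [[190.05933795 237.50874495]]
0.105 [[188.1396242  230.01547755]]
((0.572705864906311, -0.0787133052945137), (0.11652907729148865, 0.12735535204410553), 17.327768325805664)
228 270 282 [ 0.5477 -0.1026  0.0745] [52. 55. 56.]
231 269 286 [ 0.5482 -0.1022  0.0802] [45. 48. 48.]
234 267 286 [ 0.5481 -0.1024  0.0847] [44. 46. 47.]
237 267 287 [ 0.5456 -0.0928  0.112 ] [44. 46. 47.]
240 262 292 [ 0.5465 -0.0964  0.1079] [53. 55. 57.]
243 258 294 [ 0.5464 -0.0981  0.1082] [55. 57. 58.]
246 256 297 [ 0.5473 -0.0998  0.1082] [56. 59. 60.]
249 255 299 [ 0.5479 -0.1009  0.1095] [52. 55. 56.]
252 253 299 [ 0.5476 -0.1018  0.1116] [51. 53. 54.]
255 253 300 [ 0.5481 -0.1025  0.1136] [49. 52. 52.]
258 247 306 [ 0.5472 -0.0995  0.123 ] [40. 43. 44.]
261 246 307 [ 0.5472 -0.0994  0.1264] [39. 42. 43.]
264 245 308 [ 0.5472 -0.0994  0.1295] [41. 44. 45.]
267 241 309 [ 0.5465 -0.0998  0.1322] [37. 39. 40.]
```

View pics/s10.png

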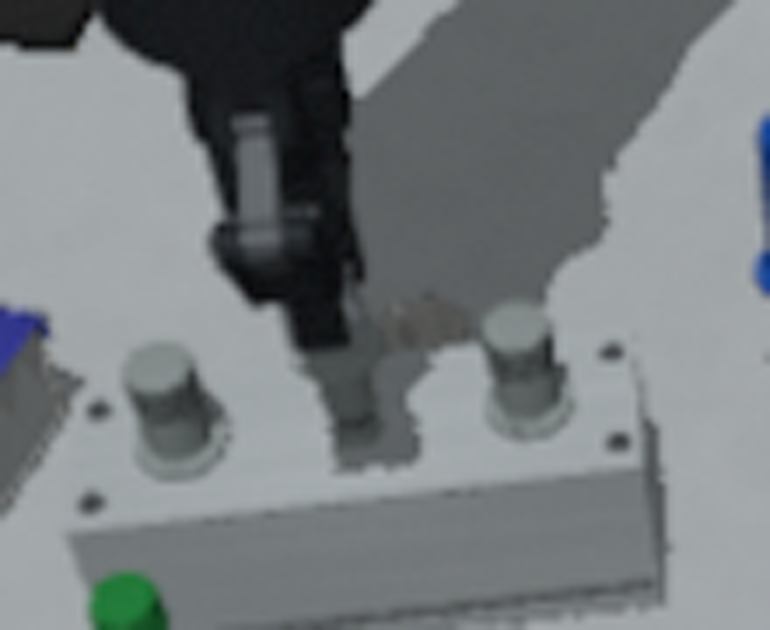

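View pics/w10.png

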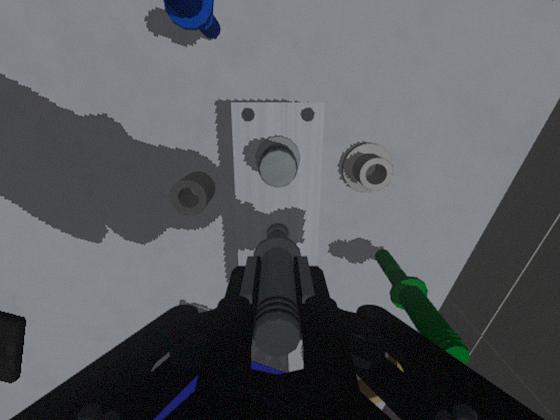

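```bash
python3 - <<'E'
from h import *
p=cam("wrist")
im=p["image"][205:275,235:320,::-1].astype(float)
im=np.clip(im*2.2,0,255).astype(np.uint8)
cv2.imwrite("pics/w11.png",cv2.resize(im,None,fx=8,fy=8,interpolation=cv2.INTER_CUBIC))
v,u=[a.ravel() for a in np.mgrid[0:420,0:560]];W=world(p,u,v)
for r in range(220,242): i=r*560+277; print(r,W[i].round(4),p["image"][r,274:281].mean().round(),end='; ')
p=cam("scene")
im=np.clip(p["image"][220:255,170:210,::-1].astype(float)*1.5,0,255).astype(np.uint8)
cv2.imwrite("pics/s11.png",cv2.resize(im,None,fx=15,fy=15,interpolation=cv2.INTER_CUBIC))
report((.5503,-.1077),.088,17.4)
E
```

```text
220 [ 0.5473 -0.0987  0.0696] 75.0; 221 [ 0.5476 -0.0997  0.0689] 77.0; 222 [ 0.5478 -0.1005  0.0684] 71.0; 223 [ 0.5479 -0.1008  0.0696] 55.0; 224 [ 0.548  -0.1012  0.0705] 44.0; 225 [ 0.5479 -0.1008  0.0733] 44.0; 226 [ 0.5479 -0.1009  0.0749] 46.0; 227 [ 0.5483 -0.102   0.0738] 53.0; 228 [ 0.5485 -0.1025  0.0741] 58.0; 229 [ 0.5485 -0.1028  0.0751] 46.0; 230 [ 0.548  -0.1011  0.0813] 39.0; 231 [ 0.548  -0.101   0.0833] 45.0; 232 [ 0.548  -0.1012  0.0844] 44.0; 233 [ 0.5479 -0.1009  0.0868] 44.0; 234 [ 0.548  -0.1013  0.0874] 45.0; 235 [ 0.5481 -0.1014  0.0887] 44.0; 236 [ 0.5459 -0.0946  0.1066] 46.0; 237 [ 0.5459 -0.0945  0.1082] 46.0; 238 [ 0.5461 -0.0952  0.108 ] 55.0; 239 [ 0.5462 -0.0955  0.1086] 60.0; 240 [ 0.5463 -0.0957  0.1094] 58.0; 241 [ 0.5467 -0.097   0.1077] 60.0; 8.47 j [-0.337  0.34  -0.193  1.038  0.     0.931] tcp [ 0.549  -0.1078  0.1212] F [-0.1  0.3 -2. ] gap 0.0171
tool z [-2.e-04  1.e-04 -1.e+00] y yaw 17.34 want 17.4 delta tool mm [-0.3  1.3 33.2]
```

View pics/w11.png

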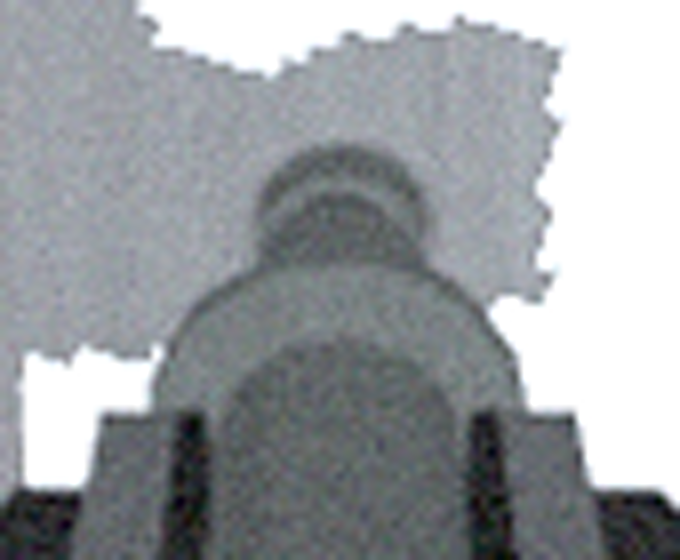

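View pics/s11.png

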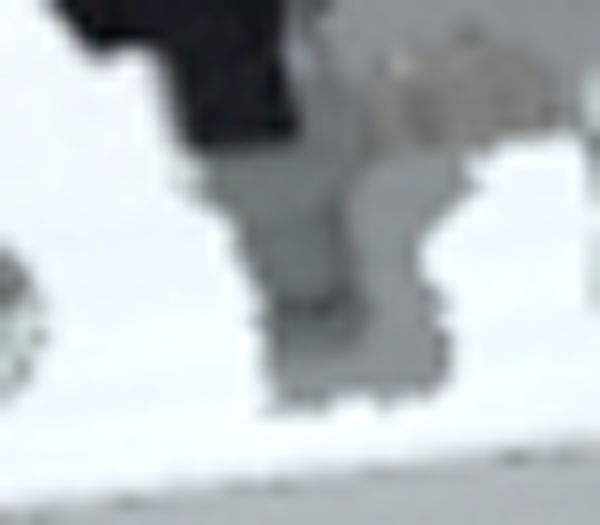

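```bash
python3 - <<'E'
from h import *
p=cam("wrist");v,u=[a.ravel() for a in np.mgrid[0:420,0:560]];W=world(p,u,v)
h=(W[:,2]>.104)&(W[:,2]<.112)&(np.hypot(W[:,0]-.535,W[:,1]+.058)<.02);print(W[h].mean(0).round(4))
p=cam("scene");W=world(p,u,v)
for c0 in((.535,-.058),(.567,-.157)):
    h=(W[:,2]>.101)&(W[:,2]<.112)&(np.hypot(W[:,0]-c0[0],W[:,1]-c0[1])<.02);print(W[h].mean(0).round(4))
report((.5503,-.1077),.088,17.4);print(get_state()["ft_torque"].round(2),abs(get_state()["qvel"]).max())
print(hand_in())
E
```

```text
[ 0.5345 -0.0576  0.1075]
[ 0.5372 -0.0577  0.1073]
[ 0.5681 -0.157   0.1071]
8.57 j [-0.337  0.34  -0.193  1.038  0.     0.931] tcp [ 0.549  -0.1078  0.1212] F [ 0.2 -1.2 -1.9] gap 0.0168
tool z [-1.e-04  1.e-04 -1.e+00] y yaw 17.34 want 17.4 delta tool mm [-0.3  1.3 33.2]
[0.04 0.03 0.02] 0.0008307984466620298
the job is handed in; nothing more can be done
None
```

I pulled the long-handled gauge, in the middle bore of the aluminium block, straight up by about 35 mm. The arm is still gripping it there, and I handed the job in at 8.6 s.

- **Groove:** the wrist picture shows the whole groove above the block, its lower edge about 4 to 5 mm clear. About 27 mm of shank should still be in the bore, worked out from the lift.
- **Hold:** the tool is upright and still. Side force read about 1 N, which is close to the sensor noise, and the vertical reading is about the gauge's own weight.
- **Block and surroundings:** both short gauges measured within 1 mm of where they started. The block's top is at the same height, and in the pictures the block and the nearby small parts look unmoved.
- **Checks that disagreed:** after the lift, the automatic fit of the block's outline was spoiled by the gripper in view, so I judged the block by the short gauges and the pictures instead. The camera and arm readings of the gauge's position differ by 1 to 2 mm, within the stated calibration. I centred the grip on the fingers as seen in the wrist picture.
- **Other:** my first move call was refused for missing keys and moved nothing.

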